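# Unbolt the rule locker with the reach hook

### The arm

A 7-joint arm with a two-finger parallel gripper is mounted at the origin on the work surface. World frame = base frame: x ahead of the robot, y to its left, z up, the work surface at z = 0. Lengths are in m, angles in rad, forces in N, time in s.
With the tool pointing down it reaches from about 0.425 to 0.95 m from the base axis. Payload 4.7 kg.
Tool frame: the origin (TCP) lies between the finger pads; the fingertips stand 25 mm ahead of it and the grasp point (between the pads) lies 6 mm ahead of it; x points along the fingers, z is the direction in which the jaws open and shut, and the axes are right-handed (so a half turn about x gives the same grasp; the last joint's range is limited). The gripper opens to 85 mm and grips with 20 to 120 N. Pads are 22 mm wide; open, the fingers measure 114 mm over their backs; the gripper's body (76 mm by 85 mm) begins 54 mm behind the grasp point. The pads swing forward as they close: fully open they stand 13 mm farther back than shut.
Start: joints at [1.131, 0.469, -0.049, 1.532, 0.024, 1.141, -0.082], TCP at [0.27, -0.619, 0.256] pointing down, gripper open.
Joint ranges: [-2.59, 2.59], [-0.33, 1.99], [-1.39, 1.29], [0.1, 2.45], [-1.04, 4.18], [0.21, 1.99], [-2.66, 2.66]. Speed limits (rad/s): [2.57, 2.57, 3.14, 3.14, 3.14, 3.14, 3.14].

### API

Orientations are given as a 3x3 rotation matrix whose columns are the frame's x, y, z axes.
In Python, from rig import * gives the robot as it stands. Calls block until the motion is done:
- movep(position, orientation): joint-space move of the TCP to a pose.
- move_l(position, attitude=None, feed=0.15, until_force=None): straight line of the TCP; attitude=None keeps the orientation; feed is the mean speed in m/s. With until_force (N) it stops when the force on the tool has changed by that much, and returns True; else False.
- move_joints(angles): joint-space move.
- command_gripper(opening, newtons=None): finger opening in m; newtons is the grip in N (None keeps the last); returns when the fingers have stopped.
- sleep(seconds).
- inverse_kinematics(position, orientation): joint angles nearest the present ones, or None.
- sense(): the state.
- camera(name): name is "scene" or "top"; returns (picture, depth): 384x512x3 uint8, red, green, blue; 384x512 float32, m along the optical axis (not along the pixel's ray), 0 where there is no reading.
- camera_params(name): a dict with "K" (3x3 intrinsics, pixels), "position" and "rotation" of the camera in the world. Camera axes: x right, y down, z forward; pixel columns grow to the right and rows downward; lengths in m; the calibration is good to about 2 mm. A picture is of the moment at which its call begins. camera_params takes no time and is no camera call.
A pose or a line that the arm cannot do raises Unreachable and nothing moves.
- finish_job(): hands the job in, once; it reports no verdict.
The state is a dict: "time_s": time; "joint_pos": joint angles; "qd": joint speeds; "joint_efforts": joint torques, N m; "position": TCP position; "tcp_rot": TCP orientation; "wrist_force": force on the tool from outside, world axes, zero at the start; "ft_torque": the same for the moment, N m; "finger_gap": finger opening in m.
Only numpy, scipy, OpenCV 4.12 (cv2) and the standard library are available. Lean on these libraries where they do the work, as an engineer would, in place of code of your own. Each camera call takes 0.05 s, during which the arm holds its last target.

### The job

The locker at the back of the bench is too far to reach by hand. Take the reach hook off its rest and, with it, ease the locker's bolt right back until you feel it come up against its stop, without jerking or wrenching it, then draw the door wide open (70 degrees or so) by the bolt's bow and lay the hook back in its rest as you found it. Only the hook may touch the locker, and leave the other things on the bench where they are.

Things in the scene. Friction and masses are not known exactly. Their poses are not given: they have to be found in the camera images.
- rod_handle (a point): centre of the reach hook's pale wooden handle, a flat-sided bar 120 mm long (x), 22 wide (y), 28 high (z). From it an 8 mm steel rod runs along +x, level with this point, to 330 mm ahead, where it turns straight down (-z) into an 8 mm prong whose round end is 44 mm below the rod's centre line. 0.1 to 0.17 kg, balances about 55 mm ahead of this point.
- hook_prong (a point): a point on the prong's centre line, 8 mm above its round end: 330 mm ahead of and 36 mm below the handle's centre; same axes as rod_handle
- rest_seat (a point): where the handle's centre lies when the hook is home in its rest, 65 mm above the bench; x along the rest towards the hook end, z up. The rest is fixed: a flared wooden fork 40 mm behind this point takes the handle (slot 28 mm wide at its floor, floor 51 mm up, prongs to 76 mm), another 250 mm ahead takes the rod (slot 18 mm, floor 61 mm up), on planks 12 mm thick.
- rest_hook (a point): where the point hook_prong lies when the hook is home in its rest with the prong hanging down
- bolt (a joint): how far the steel bolt is drawn, m: 0 fully shot, grows as it slides along the door towards the hinge. A brass collar on it meets a strap, its stop, between 0.034 and 0.050: where the collar is set differs each time. Starts up to 8 mm drawn. Stiff: some 5 to 7 N to slide, stays where left; its light fittings bend if the hook loads them with over 12 N. Until drawn about 22 mm its nose holds the door shut.
- locker_door (a joint): angle of the locker's green door, rad: 0 shut, 1.8 widest. Swings with a little friction (0.15 N m) and stays where it is left; seen from above it turns counter-clockwise as it opens.
- hinge (a point): point of the door's vertical hinge line (its robot-side edge), 105 mm above the bench. x along the door to its free edge, y straight out of its face, z up; turns with the door. The bolt's handle is a bow, a level D of 8 mm steel bar, its opening 40 mm (x) by 31 mm (y), centred 185 mm less the bolt's travel along x and 1 mm out along y, level with here; open above and below. Door's face at y = -32 mm.
- locker: the fixed dark wooden locker, 320 mm long (x), 200 deep, 170 high; front faces +y. Origin on the bench below the hinge line, which stands 32 mm out from the door's face; from there the locker reaches x = -31 to 301 mm, y = -261 to -31 mm. Its door is 237 mm wide, 22 to 152 mm above the bench.
- galley: a flat steel tray (galley) 230 x 150 x 20 mm with a block of standing type and a wooden stick in it, 30 mm high; origin under its centre; bystander, leave alone
- sorts_tray: a small dark wooden tray 100 x 140 x 30 mm of loose type; origin under its centre; bystander, leave alone
- stick: a steel composing stick 200 x 52 x 31 mm lying flat with a set line in it; origin under its centre; bystander, leave alone
- ink_tin: a round red tin 76 mm across and 75 mm high; origin under its centre; bystander, leave alone

How it is judged:
On the way, in this order (a step that is already met when the one before it is completed fails the run):
1. the bolt is drawn right back and bears on its stop, while the door is still shut (contact force between bolt and locker_door above 1 N and value of joint locker_door below 0.15 rad), for 0.05 s.
2. the door is drawn open past 60 degrees (value of joint locker_door above 1.05 rad), for 0.1 s.
At the end, for the whole second after the job is handed in: The bolt is still drawn clear (more than 30 mm), the door stands open by more than 60 degrees (1.05 rad), and the reach hook lies released and still in its rest, handle and prong each within about 20 mm of where they belong (value of joint bolt above 0.03 m and value of joint locker_door above 1.05 rad and distance between rod_handle and rest_seat below 0.02 m and distance between hook_prong and rest_hook below 0.022 m and linear speed of hook_rod below 0.02 m/s and contact force between hook_rod and the fingers below 0.1 N); the robot touches nothing.
It fails at once if the hook presses or pulls on the locker, its door or its bolt with more than 12 N (contact force between hook_rod and locker above 12 N).
It fails at once if the hand or arm itself touches the locker (contact force between any of the fingers, the arm and locker above 0.5 N).
It fails at once if a bystander is pushed more than 12 mm (distance of any of galley, sorts_tray, stick, ink_tin from where it was at the start of the episode above 0.012 m).
It also fails if it takes over 66 s, if anything falls off the work surface, if the arm or the gripper's body presses on something with over 40 N, if the wrist force passes 120 N, or if a joint passes its speed limit or range.

## Working session

There is one attempt and no reset: what is moved stays moved. The work goes in short steps, each a Python script; the robot and the scene stay as the last script left them, time stands still between calls to the robot, and variables do not carry over. Pictures are saved under pics/ and viewed, and the job is handed in when it is done.

```bash
ls; mkdir -p pics; python3 - <<'E'
from rig import *
import cv2,numpy as np
for n in("scene","top"):
    p,d=camera(n); cv2.imwrite(f"pics/{n}0.png",p[...,::-1]); np.savez(f"{n}0.npz",p=p,d=d)
    print(n,camera_params(n))
s=sense();print(s)
E
```

```text
pics
scene {'K': array([[355.3791289 ,   0.        , 251.28916498],
       [  0.        , 355.3791289 , 192.2584783 ],
       [  0.        ,   0.        ,   1.        ]]), 'position': array([ 1.20110928, -0.16004988,  0.79127899]), 'rotation': array([[ 0.26677571,  0.69211415, -0.67067781],
       [ 0.96375794, -0.19074354,  0.18651417],
       [ 0.00116164, -0.69612851, -0.71791625]])}
top {'K': array([[423.86742722,   0.        , 255.51254793],
       [  0.        , 423.86742722, 195.89360335],
       [  0.        ,   0.        ,   1.        ]]), 'position': array([0.3180119 , 0.0606688 , 1.31872129]), 'rotation': array([[ 0.01254494, -0.98571439,  0.16795762],
       [-0.99940294, -0.01776819, -0.02963189],
       [ 0.03219289, -0.16748561, -0.98534877]])}
{'time_s': 0.1, 'joint_pos': array([ 1.13109346,  0.46937891, -0.04860597,  1.53357864,  0.02411051,
        1.14100455, -0.08229197]), 'qd': array([ 3.32432131e-04, -1.15859924e-03,  1.13321529e-03, -1.76535528e-03,
       -7.16653301e-04,  1.46012907e-03,  7.61869288e-05]), 'joint_efforts': array([ 1.48371069e-03, -5.11515176e+01, -4.66073595e-02, -2.38391376e+01,
        1.07998578e-02,  4.33040856e-03,  1.28331905e-06]), 'position': array([ 0.26938225, -0.61838877,  0.25535238]), 'tcp_rot': array([[-7.73161539e-04,  9.16779958e-01,  3.99391927e-01],
       [ 1.60710179e-03,  3.99392670e-01, -9.16778552e-01],
       [-9.99998410e-01, -6.69544330e-05, -1.78215377e-03]]), 'wrist_force': array([ 0.2976242 ,  1.24965512, -0.89252448]), 'ft_torque': array([ 0.02714015,  0.01659763, -0.04795488]), 'finger_gap': 0.08545403513212232}
```

View pics/scene0.png

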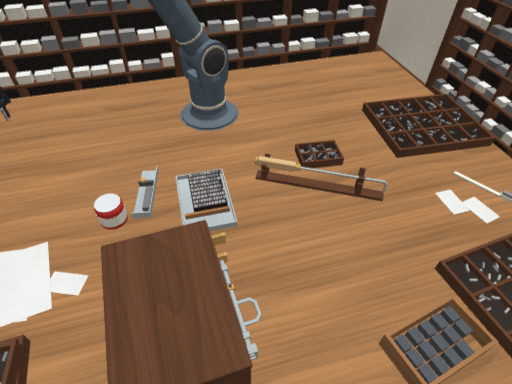

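View pics/top0.png

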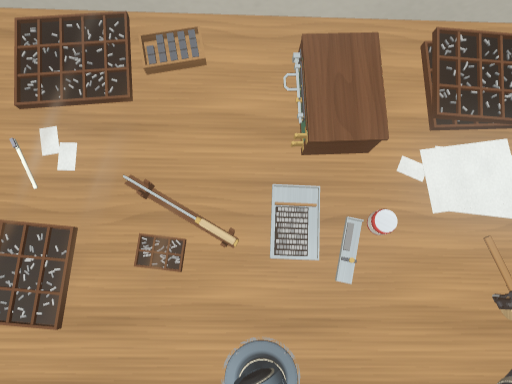

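The scene view shows the handle near (275,163), the prong near (384,183), and the bow near (250,310). In the top view the handle runs (195,218)–(237,240), the rod tip is near (125,178), the bow is near (291,82) and the brass hinges are near (300,140). I'll zoom in and measure.

```bash
cat > vis.py <<'E'
import numpy as np,cv2
from rig import camera_params
def ray(n,u,v):
    c=camera_params(n);r=c["rotation"]@np.linalg.inv(c["K"])@np.array([u,v,1.]);return c["position"],r
def onz(n,u,v,z):
    o,r=ray(n,u,v);return o+r*(z-o[2])/r[2]
def cloud(n,d):
    c=camera_params(n);h,w=d.shape
    u,v=np.meshgrid(np.arange(w),np.arange(h))
    P=np.stack([u,v,np.ones_like(u)],-1)@np.linalg.inv(c["K"]).T*d[...,None]
    P=P@c["rotation"].T+c["position"];P[d==0]=np.nan;return P
def proj(n,X):
    c=camera_params(n);q=c["K"]@(c["rotation"].T@(np.asarray(X)-c["position"]));return q[:2]/q[2]
E
python3 - <<'E'
import cv2,numpy as np
a=np.load("top0.npz")["p"][...,::-1]; b=np.load("scene0.npz")["p"][...,::-1]
def crop(im,x,y,w,h,s,f): cv2.imwrite(f,cv2.resize(im[y:y+h,x:x+w],None,fx=s,fy=s,interpolation=cv2.INTER_NEAREST))
crop(a,280,25,115,135,4,"pics/c1.png"); crop(a,115,165,135,90,5,"pics/c2.png")
crop(b,190,220,90,140,4,"pics/c3.png"); crop(b,245,140,150,70,5,"pics/c4.png")
E
```

```text
(no output)
```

View pics/c1.png

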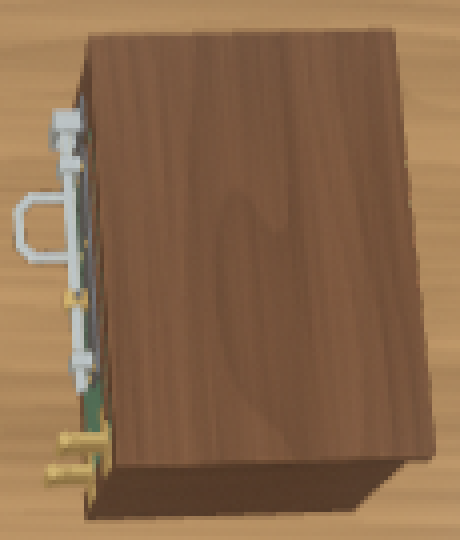

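View pics/c2.png

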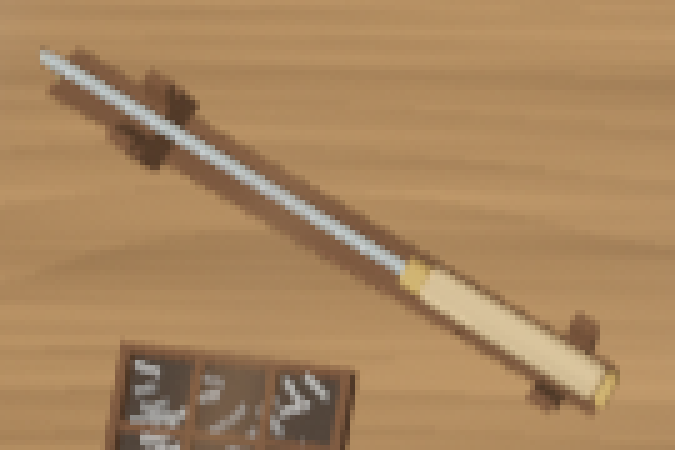

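View pics/c3.png

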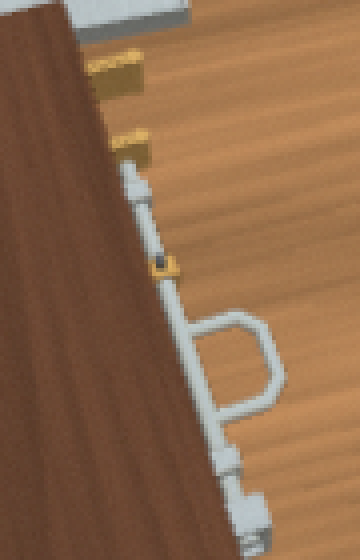

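View pics/c4.png

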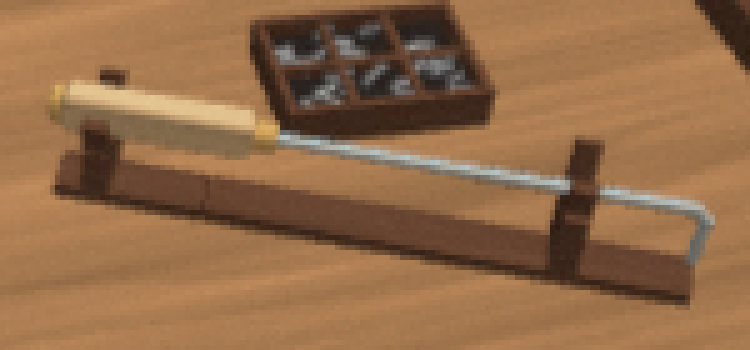

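```bash
python3 - <<'E'
from vis import *
np.set_printoptions(precision=4,suppress=True)
a=np.load("top0.npz");P=cloud("top",a["d"]);im=a["p"]
b=np.load("scene0.npz");Q=cloud("scene",b["d"]);ib=b["p"]
# locker top
for n,C in(("top",P),("scene",Q)):
    m=(abs(C[...,2]-.17)<.006)&(C[...,0]>.5)&(abs(C[...,1])<.5)
    k,l,s,_=cv2.connectedComponentsWithStats(m.astype(np.uint8)); i=1+s[1:,4].argmax(); X=C[l==i]
    X=np.array([onz(n,u,v,.17) for v,u in np.argwhere(l==i)])
    r=cv2.minAreaRect((X[:,:2]*1000).astype(np.float32));print(n,r,cv2.boxPoints(r)/1000, np.nanmedian(C[l==i][:,2]))
# top-image corners
for u,v in((88,37),(393,30),(433,457),(117,463)):print("corner",onz("top",280+u/4-.4,25+v/4-.4,.17))
# handle
for n,im_,x0,y0,x1,y1 in(("top",im,185,205,250,255),("scene",ib,250,150,310,180)):
    h=cv2.cvtColor(im_,cv2.COLOR_RGB2HSV).astype(int);m=(h[...,2]>175)&(h[...,1]<125)&(h[...,1]>45)&(h[...,0]<30)
    M=np.zeros_like(m);M[y0:y1,x0:x1]=m[y0:y1,x0:x1]
    k,l,s,c=cv2.connectedComponentsWithStats(M.astype(np.uint8));i=1+s[1:,4].argmax();print(n,s[i],c[i])
    X=np.array([onz(n,u,v,.079) for v,u in np.argwhere(l==i)]);r=cv2.minAreaRect((X[:,:2]*1000).astype(np.float32));print(r)
    C=P if n=="top" else Q; print("depth z",np.nanpercentile(C[l==i],[5,50,95],axis=0))
# rod in top: gray pixels
h=cv2.cvtColor(im,cv2.COLOR_RGB2HSV).astype(int)
M=np.zeros(im.shape[:2],np.uint8);M[170:225,118:200]=((h[...,1]<50)&(h[...,2]>130))[170:225,118:200]
k,l,s,c=cv2.connectedComponentsWithStats(M);i=1+s[1:,4].argmax()
X=np.array([onz("top",u,v,.0675) for v,u in np.argwhere(l==i)])[:,:2];f=cv2.fitLine(X.astype(np.float32),cv2.DIST_L2,0,.01,.01).ravel();t=(X-f[2:])@f[:2]
print("rod dir",f, "ends",f[2:]+t.min()*f[:2],f[2:]+t.max()*f[:2],s[i])
# hook corner, prong end in scene
for nm,u,v in(("bend",710,212),("prong end",693,262)):print(nm,onz("scene",245+u/5-.4,140+v/5-.4,.065 if nm=="bend" else .021))
# bow
M=np.zeros(im.shape[:2],np.uint8);M[68:95,282:297]=((h[...,1]<45)&(h[...,2]>150))[68:95,282:297]
X=np.array([onz("top",u,v,.108) for v,u in np.argwhere(M)]);print("bow top",X.min(0),X.max(0),X.mean(0))
for u,v in((240,315),(285,378),(225,410),(262,405),(195,330)):print("bow scene",onz("scene",190+u/4-.4,220+v/4-.4,.108))
E
```

```text
Traceback (most recent call last):
  File "vis.py", line 6, in onz
    o,r=ray(n,u,v);return o+r*(z-o[2])/r[2]
        ~~~^^^^^^^
  File "vis.py", line 4, in ray
    c=camera_params(n);r=c["rotation"]@np.linalg.inv(c["K"])@np.array([u,v,1.]);return c["position"],r
ValueError: time passes only in moves, steps and waits
```

```bash
sed -i 's/^from rig import camera_params/import rig\nCP={n:rig.camera_params(n) for n in ("scene","top")}\ncamera_params=CP.get/' vis.py; cat > m1.py <<'E'
from vis import *
np.set_printoptions(precision=4,suppress=True)
a=np.load("top0.npz");P=cloud("top",a["d"]);im=a["p"]
b=np.load("scene0.npz");Q=cloud("scene",b["d"]);ib=b["p"]
for n,C in(("top",P),("scene",Q)):
    m=(abs(C[...,2]-.17)<.006)&(C[...,0]>.5)&(abs(C[...,1])<.5)
    k,l,s,_=cv2.connectedComponentsWithStats(m.astype(np.uint8)); i=1+s[1:,4].argmax()
    X=np.array([onz(n,u,v,.17) for v,u in np.argwhere(l==i)])
    r=cv2.minAreaRect((X[:,:2]*1000).astype(np.float32));print(n,r,cv2.boxPoints(r)/1000, np.nanmedian(C[l==i][:,2]))
for u,v in((88,37),(393,30),(433,457),(117,463)):print("corner",onz("top",280+u/4-.4,25+v/4-.4,.17))
for n,im_,x0,y0,x1,y1 in(("top",im,185,205,250,255),("scene",ib,250,150,310,180)):
    h=cv2.cvtColor(im_,cv2.COLOR_RGB2HSV).astype(int);m=(h[...,2]>175)&(h[...,1]<125)&(h[...,1]>45)&(h[...,0]<30)
    M=np.zeros_like(m);M[y0:y1,x0:x1]=m[y0:y1,x0:x1]
    k,l,s,c=cv2.connectedComponentsWithStats(M.astype(np.uint8));i=1+s[1:,4].argmax();print(n,s[i],c[i])
    X=np.array([onz(n,u,v,.079) for v,u in np.argwhere(l==i)]);r=cv2.minAreaRect((X[:,:2]*1000).astype(np.float32));print(r)
    C=P if n=="top" else Q; print("depth z",np.nanpercentile(C[l==i],[5,50,95],axis=0))
h=cv2.cvtColor(im,cv2.COLOR_RGB2HSV).astype(int)
M=np.zeros(im.shape[:2],np.uint8);M[170:225,118:200]=((h[...,1]<50)&(h[...,2]>130))[170:225,118:200]
k,l,s,c=cv2.connectedComponentsWithStats(M);i=1+s[1:,4].argmax()
X=np.array([onz("top",u,v,.0675) for v,u in np.argwhere(l==i)])[:,:2];f=cv2.fitLine(X.astype(np.float32),cv2.DIST_L2,0,.01,.01).ravel();t=(X-f[2:])@f[:2]
print("rod dir",f, "ends",f[2:]+t.min()*f[:2],f[2:]+t.max()*f[:2],s[i])
for nm,u,v in(("bend",710,212),("prong end",693,262)):print(nm,onz("scene",245+u/5-.4,140+v/5-.4,.065 if nm=="bend" else .021))
M=np.zeros(im.shape[:2],np.uint8);M[68:95,282:297]=((h[...,1]<45)&(h[...,2]>150))[68:95,282:297]
X=np.array([onz("top",u,v,.108) for v,u in np.argwhere(M)]);print("bow top",X.min(0),X.max(0),X.mean(0))
for u,v in((240,315),(285,378),(225,410),(262,405),(195,330)):print("bow scene",onz("scene",190+u/4-.4,220+v/4-.4,.108))
E
python3 m1.py
```

```text
top ((844.7460327148438, -226.74847412109375), (332.6184387207031, 230.0995635986328), 3.2175071239471436) [[ 0.6722 -0.1212]
 [ 0.6852 -0.351 ]
 [ 1.0173 -0.3323]
 [ 1.0043 -0.1025]] 0.16920598907724738
scene ((847.6932373046875, -226.39361572265625), (331.5939025878906, 228.49603271484375), 3.1793088912963867) [[ 0.6758 -0.1215]
 [ 0.6885 -0.3497]
 [ 1.0196 -0.3313]
 [ 1.0069 -0.1031]] 0.16893334974001345
corner [ 1.0016 -0.1039  0.17  ]
corner [ 1.0144 -0.3316  0.17  ]
corner [ 0.6852 -0.3484  0.17  ]
corner [ 0.6757 -0.1226  0.17  ]
top [ 185  218   65   36 1521] [217.9658 237.0703]
((410.4107666015625, 133.54708862304688), (191.29666137695312, 94.72789764404297), 87.23413848876953)
depth z [[ 0.3706  0.0459 -0.0048]
 [ 0.4097  0.1374  0.0001]
 [ 0.4524  0.226   0.0794]]
scene [258 155  38  11 188] [276.7606 160.3457]
((424.0273742675781, 135.50732421875), (117.95292663574219, 23.729751586914062), 60.259220123291016)
depth z [[ 0.3253  0.0906 -0.0007]
 [ 0.4196  0.1414  0.0776]
 [ 0.453   0.1917  0.0798]]
rod dir [0.4945 0.8692 0.5236 0.3108] ends [0.4614 0.2014] [0.5863 0.421 ] [123 175  73  45 251]
bend [0.5876 0.4221 0.065 ]
prong end [0.5864 0.4248 0.021 ]
bow top [ 0.8521 -0.0949  0.108 ] [ 0.9243 -0.055   0.108 ] [ 0.8825 -0.0759  0.108 ]
bow scene [ 0.8577 -0.0678  0.108 ]
bow scene [ 0.8967 -0.055   0.108 ]
bow scene [ 0.9046 -0.0883  0.108 ]
bow scene [ 0.907 -0.07   0.108]
bow scene [ 0.8595 -0.0923  0.108 ]
```

```bash
cat > h.py <<'E'
from vis import *
from rig import *
np.set_printoptions(precision=4,suppress=True)
def Rz(yaw,flip=1):  # tool down, jaws across a handle whose +x is at yaw; tool z = -handle y (flip=1)
    z=flip*np.array([np.sin(yaw),-np.cos(yaw),0]);x=np.array([0,0,-1.]);return np.column_stack([x,np.cross(z,x),z])
L0=np.array([.7031,-.0883]);LA=np.radians(3.2)
def loc(x,y,th=0):
    c,s=np.cos(LA+th),np.sin(LA+th);return L0+np.array([c*x-s*y,s*x+c*y])
E
python3 - <<'E'
from h import *
for n,pts in(("top",[("tail",612,388),("front",403,272)]),("scene",[("tail top",58,92),("front top",278,130)])):
    q=[]
    for nm,u,v in pts:
        o=(115,165) if n=="top" else (245,140)
        p=onz(n,o[0]+u/5-.4,o[1]+v/5-.4,.077);q.append(p);print(n,nm,p)
    print("mid",(q[0]+q[1])/2,"len",np.linalg.norm(q[0]-q[1]),np.degrees(np.arctan2(*(q[1]-q[0])[1::-1])))
yaw=np.radians(60.36);d=np.array([np.cos(yaw),np.sin(yaw)])
hc=np.array([.5863,.421])-.334*d;g=hc+.03*d;print(hc,g)
for fl in(1,-1):
    print("flip",fl)
    for nm,p,y in(("grasp",[*g,.071],yaw),("up",[*g,.24],yaw),("hook",[.592,0,.14],-np.radians(15)),("drawn",[.547,0,.14],-np.radians(15)),("end",[.50,.17,.14],-np.radians(30)),("end2",[.52,.24,.14],-np.radians(45))):
        print(nm,inverse_kinematics(np.array(p),Rz(y,fl)))
E
```

```text
top tail [0.3918 0.0756 0.077 ]
top front [0.4578 0.1994 0.077 ]
mid [0.4248 0.1375 0.077 ] len 0.14027037758005756 61.949729895144635
scene tail top [0.3958 0.0795 0.077 ]
scene front top [0.465  0.1978 0.077 ]
mid [0.4304 0.1386 0.077 ] len 0.13710829042864922 59.70079365680656
[0.4211 0.1307] [0.436  0.1568]
flip 1
grasp [ 0.25    0.5529 -0.8612  2.1503  0.6495  0.7192 -1.5672]
up [ 0.4373  0.2778 -1.0141  1.9941  0.2775  1.0156 -1.2255]
hook [ 0.1322  0.4744 -0.2689  1.8377  0.1621  0.8508 -2.0482]
drawn [ 0.1695  0.4161 -0.3122  1.9405  0.1722  0.8105 -2.0693]
end [-0.9671  0.4449  0.7227  2.0284 -0.4033  0.8116 -2.1036]
end2 [-1.1634  0.5876  0.9164  1.9322 -0.5884  0.9148 -2.307 ]
flip -1
grasp [ 0.4509  0.7351 -1.181   2.1418  0.9059  0.908   1.3447]
up [ 0.5404  0.3357 -1.163   1.9905  0.3577  1.0425  1.8367]
hook [ 0.4851  0.5807 -0.7656  1.817   0.489   0.943   0.8141]
drawn [ 0.4989  0.5076 -0.7526  1.9222  0.444   0.8842  0.8292]
end [ 0.3961  0.622  -1.0881  1.9548  0.6694  0.9822  0.0313]
end2 [ 0.2686  0.7123 -1.115   1.8522  0.7365  1.0626 -0.3575]
```

```bash
cat >> h.py <<'E'
HC=np.array([.4225,.1330]);YAW=np.radians(60.36)
def dv(y): return np.array([np.cos(y),np.sin(y)])
G=HC+.03*dv(YAW)
def snap(tag):
    for n in("scene","top"):
        p,d=camera(n);cv2.imwrite(f"pics/{n}_{tag}.png",p[...,::-1]);np.savez(f"{n}_{tag}.npz",p=p,d=d)
E
python3 - <<'E'
from h import *
move_joints([-.35,.469,0,1.6,0,1.14,2.2])
print(sense()["position"])
R=Rz(YAW,-1)
movep(np.array([*G,.2]),R)
s=sense();print(s["time_s"],s["position"],s["joint_pos"])
print(inverse_kinematics(np.array([*G,.071]),R))
move_l(np.array([*G,.13]),feed=.15)
snap("pre")
print(sense()["wrist_force"],sense()["time_s"])
E
python3 - <<'E'
import cv2
b=cv2.imread("pics/scene_pre.png");a=cv2.imread("pics/top_pre.png")
cv2.imwrite("pics/pre_c.png",cv2.resize(b[80:230,200:400],None,fx=4,fy=4)[:600])
E
```

```text
[0.6175 0.1793 0.2287]
3.9167 [0.4386 0.1591 0.2008] [-0.3935  0.1945 -0.0513  2.0731  0.0133  0.8717  2.1711]
[-0.4012  0.4018 -0.0465  2.1804  0.0342  0.5601  2.1513]
[ 0.4392 -0.5787 -1.0972] 4.6333
```

View pics/pre_c.png

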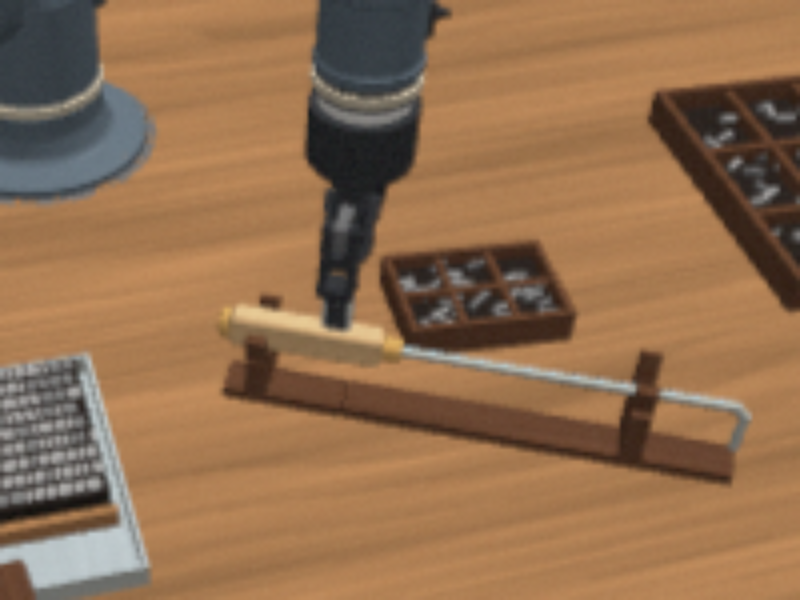

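The jaws stand over the handle, at about (338,315) in this crop, with one finger on each side. I'll descend, grip and lift.

```bash
python3 - <<'E'
from h import *
R=Rz(YAW,-1)
r=move_l(np.array([*G,.071]),R,feed=.1,until_force=15);print(r,sense()["position"])
command_gripper(.01,100)
s=sense();print(s["finger_gap"],s["position"],s["wrist_force"])
np.save("grasp_pos.npy",s["position"]);np.save("grasp_rot.npy",s["tcp_rot"])
move_l(np.array([*G,.24]),R,feed=.12)
s=sense();print(s["time_s"],s["finger_gap"],s["position"],s["wrist_force"],s["ft_torque"])
np.save("tare.npy",s["wrist_force"])
print(inverse_kinematics(np.array([.592,0,.24]),Rz(-np.radians(15),-1)))
snap("lift")
E
python3 - <<'E'
import cv2
b=cv2.imread("pics/scene_lift.png")
cv2.imwrite("pics/lift_c.png",cv2.resize(b[30:230,200:460],None,fx=3,fy=3))
E
```

```text
False [0.4378 0.1592 0.0714]
0.020796098428469308 [0.4376 0.1591 0.0715] [-1.3979 -1.3787  5.6074]
7.5417 0.020394249334205236 [0.4369 0.1589 0.2393] [ 0.0422  0.3377 -1.1055] [ 0.0106 -0.003   0.0459]
[-0.2525  0.3495  0.2342  1.7685 -0.0926  1.0343  1.3244]
```

View pics/lift_c.png

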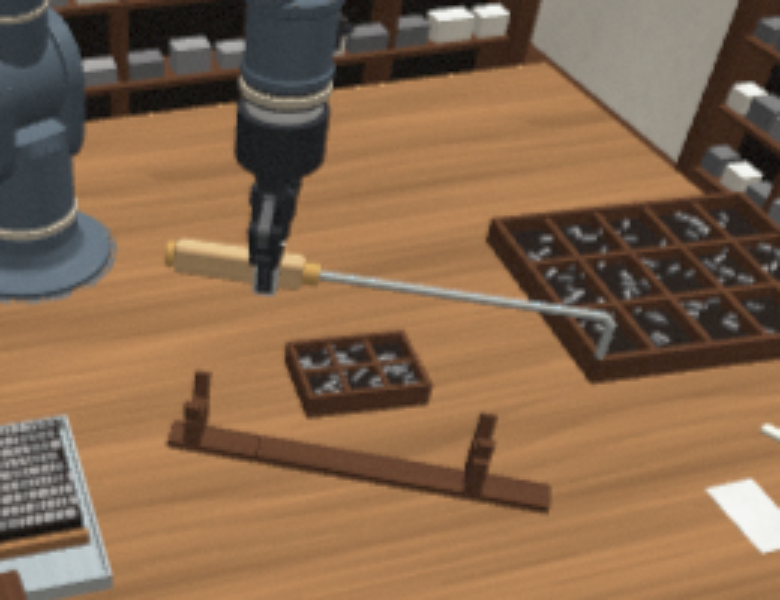

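The hook is held level: bend near (612,315) and prong end near (602,357) in the crop, rest empty. Next I'll triangulate the bend to get the tip offset in the tool frame.

```bash
python3 - <<'E'
from h import *
a=np.load("top_lift.npz")["p"]
cv2.imwrite("pics/lift_t.png",cv2.resize(a[130:260,70:270,::-1],None,fx=4,fy=4,interpolation=cv2.INTER_NEAREST))
b=np.load("scene_lift.npz")["p"]
cv2.imwrite("pics/lift_s.png",cv2.resize(b[110:170,350:420,::-1],None,fx=8,fy=8,interpolation=cv2.INTER_NEAREST))
# predicted with nominal grasp: 
p=np.array([.4369,.1589,.2393-.006]);t=.30*dv(YAW)
bend=p+[*t,0];print("pred bend axis",bend,proj("scene",bend),proj("top",bend),"tip",proj("scene",bend-[0,0,.044]),proj("top",bend-[0,0,.044]))
E
```

```text
pred bend axis [0.5853 0.4196 0.2333] [403.099  135.0489] [105.6102 162.092 ] tip [398.0498 148.3627] [110.7523 166.0925]
```

View pics/lift_t.png

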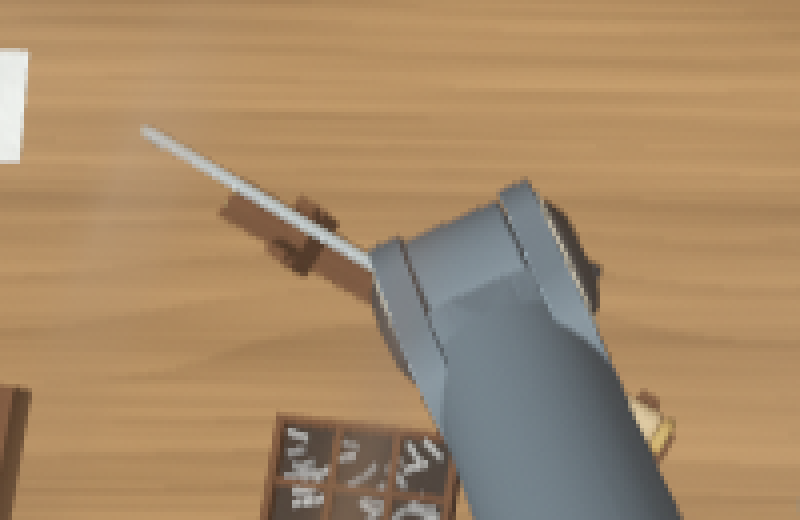

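View pics/lift_s.png

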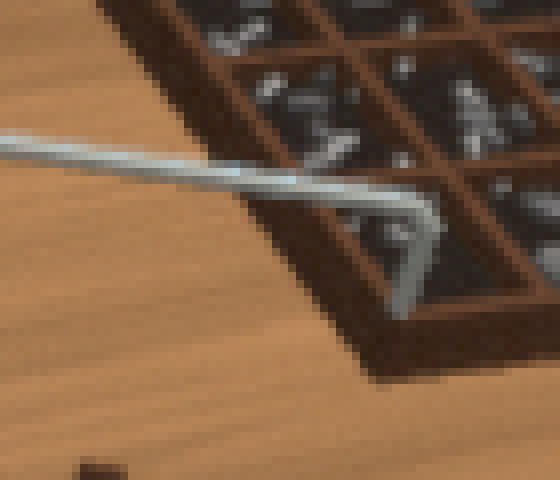

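```bash
cat >> h.py <<'E'
GL=.30
def tcp(prong,yaw,z): return np.array([*(np.asarray(prong)-GL*dv(yaw)),z])
A0=np.radians(-15)
E
python3 - <<'E'
from h import *
B=np.array([.882,-.077]);R=Rz(A0,-1)
movep(tcp(B,A0,.24),R)
s=sense();print(s["time_s"],s["position"],tcp(B,A0,.24),s["joint_pos"])
move_l(tcp(B,A0,.18),R,feed=.1)
snap("over")
s=sense();print(s["time_s"],s["wrist_force"],s["position"])
p=s["position"];e=p+[*(GL*dv(A0)),-.006-.044];print("pred tip",e,proj("scene",e),proj("top",e))
b=np.load("scene_over.npz")["p"];cv2.imwrite("pics/over_s.png",cv2.resize(b[220:350,180:330,::-1],None,fx=4,fy=4,interpolation=cv2.INTER_NEAREST))
b=np.load("top_over.npz")["p"];cv2.imwrite("pics/over_t.png",cv2.resize(b[40:190,220:350,::-1],None,fx=4,fy=4,interpolation=cv2.INTER_NEAREST))
E
```

```text
8.5333 [0.5915 0.0021 0.2394] [0.5922 0.0006 0.24  ] [-0.2538  0.35    0.2318  1.769  -0.0931  1.0347  1.3243]
9.3833 [-0.3857 -0.4904 -1.7216] [0.5928 0.0007 0.1809]
pred tip [ 0.8826 -0.077   0.1309] [248.4194 305.1697] [291.0468  77.3013]
```

View pics/over_s.png

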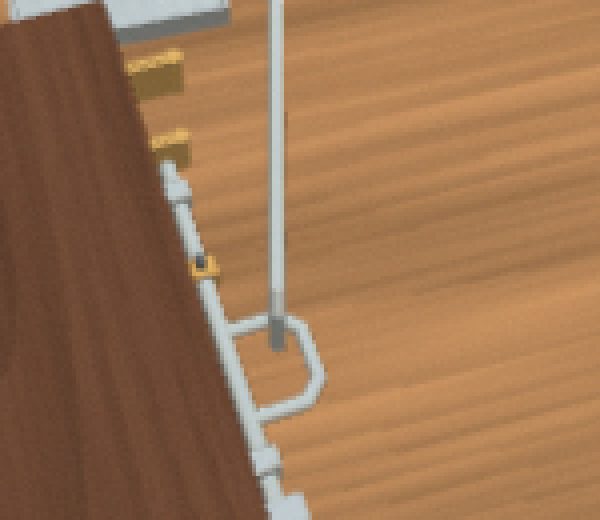

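View pics/over_t.png

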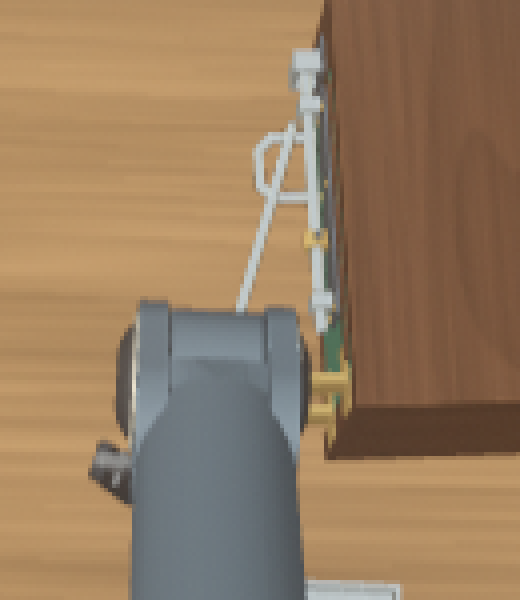

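```bash
python3 - <<'E'
from h import *
for b in(.004,.006):
  for x,y in((0,0),(-24,23.5),(24,23.5),(-24,-15),(24,-15),(0,19.5)):
    q=np.array([*loc(.185-b+x/1e3,.001+y/1e3),.105]);print(b,x,y,q[:2],"sceneCrop",(proj("scene",q)-[180,220])*4+2,"topCrop",(proj("top",q)-[220,40])*4+2)
e=np.array([.8826,-.077,.105]);print((proj("scene",e)-[180,220])*4+2)
E
```

```text
0.004 0 0 [ 0.8838 -0.0772] sceneCrop [276.0987 368.7511] topCrop [282.5743 164.8191]
0.004 -24 23.5 [ 0.8585 -0.0551] sceneCrop [304.3414 313.5884] topCrop [253.6269 195.2927]
0.004 24 23.5 [ 0.9064 -0.0524] sceneCrop [335.8568 397.758 ] topCrop [250.2419 136.1714]
0.004 -24 -15 [ 0.8606 -0.0935] sceneCrop [233.8528 335.6429] topCrop [303.9629 193.9082]
0.004 24 -15 [ 0.9086 -0.0908] sceneCrop [262.5768 421.8396] topCrop [300.2731 134.8636]
0.004 0 19.5 [ 0.8827 -0.0577] sceneCrop [312.3695 357.1241] topCrop [257.1484 165.501 ]
0.006 0 0 [ 0.8818 -0.0773] sceneCrop [274.8588 365.2011] topCrop [282.7231 167.2811]
0.006 -24 23.5 [ 0.8565 -0.0552] sceneCrop [303.0865 310.2369] topCrop [253.7689 197.7719]
0.006 24 23.5 [ 0.9044 -0.0525] sceneCrop [334.4877 394.1015] topCrop [250.3821 138.6203]
0.006 -24 -15 [ 0.8586 -0.0936] sceneCrop [232.7097 332.2125] topCrop [304.1176 196.3842]
0.006 24 -15 [ 0.9066 -0.0909] sceneCrop [261.3283 418.0932] topCrop [300.4259 137.3094]
0.006 0 19.5 [ 0.8807 -0.0578] sceneCrop [311.0711 353.6165] topCrop [257.2908 167.9647]
[275.8763 366.5528]
```

The model bow lands on the drawn bow in both views, so the travel is about 5 mm and the tip is centred over the opening. Inserting now, then a first slow draw with force logging.

```bash
python3 - <<'E'
from h import *
B=np.array([.8825,-.077]);R=Rz(A0,-1)
r=move_l(tcp(B,A0,.138),R,feed=.05,until_force=4)
s=sense();print(r,s["time_s"],s["wrist_force"],s["position"])
if not r:
    ux=loc(1,0)-loc(0,0)
    F=[]
    for i in range(5): sleep(.05);F.append(sense()["wrist_force"])
    f0=np.mean(F,0);np.save("f0.npy",f0);print("tare",f0,np.std(F,0))
    # play 16 mm to the bow's bar, then slide
    r=move_l(tcp(B-.012*ux,A0,.138),R,feed=.03,until_force=3)
    for d in np.arange(.014,.034,.002):
        move_l(tcp(B-d*ux,A0,.138),R,feed=.02)
        s=sense();f=s["wrist_force"]-f0
        print(round(d,4),round(s["time_s"],2),"along",round(f[:2]@ux,2),"lat",round(f[1]*ux[0]-f[0]*ux[1],2),"z",round(f[2],2), "err",(s["position"]-tcp(B-d*ux,A0,.138))*1e3)
        if abs(f[:2]@ux)>9: print("stop");break
E
```

```text
False 10.375 [ 0.9046  0.4581 -2.0382] [0.593  0.0006 0.1383]
tare [-0.1268 -0.2158 -1.2452] [0.2191 0.3191 0.3772]
0.014 11.43 along 0.45 lat 1.02 z -0.12 err [-0.0598 -0.0282 -0.0106]
0.016 11.68 along 0.05 lat 0.78 z -0.3 err [-0.1154 -0.0109 -0.017 ]
0.018 11.93 along 0.47 lat -0.17 z -0.21 err [-0.152   0.0319 -0.045 ]
0.02 12.18 along 0.85 lat 0.35 z -0.9 err [ 0.0746 -0.0122  0.0829]
0.022 12.43 along 5.03 lat 0.02 z -1.64 err [ 1.2066 -0.0053  0.4505]
0.024 12.68 along 5.44 lat -0.87 z -1.61 err [1.0463 0.0724 0.3885]
0.026 12.93 along 5.23 lat -0.28 z -0.49 err [0.9314 0.0966 0.3444]
0.028 13.18 along 5.31 lat 1.14 z 0.23 err [0.7972 0.0694 0.3144]
0.03 13.43 along 5.57 lat 0.31 z -1.11 err [0.6308 0.0725 0.2901]
0.032 13.68 along 5.55 lat -1.5 z -1.47 err [0.4853 0.0711 0.2205]
0.034 13.93 along 5.71 lat -0.09 z -1.39 err [0.3818 0.0693 0.1803]
```

Contact at 20.5 mm of travel, sliding at about 5.5 N. I'll continue finely to the stop.

```bash
python3 - <<'E'
from h import *
B=np.array([.8825,-.077]);R=Rz(A0,-1);f0=np.load("f0.npy");ux=loc(1,0)-loc(0,0)
def F(): 
    s=sense();f=s["wrist_force"]-f0;return f[:2]@ux,s
log=[]
d=.034;hit=False
while d<.072:
    d+= .0015 if d<.046 else .0005
    move_l(tcp(B-d*ux,A0,.138),R,feed=.015 if d<.046 else .008)
    f,s=F();log.append((round(d*1e3,1),round(f,2),round((s["position"][:2]-tcp(B-d*ux,A0,0)[:2])@ux*1e3,2)))
    if f>7.3:
        sleep(.02);g,_=F();log.append(("re",round(g,2)))
        if (f+g)/2>7.3: hit=True;break
print(log)
if hit:
    for i in range(6):
        sleep(.04);f,s=F();print("hold",round(f,2))
        if f>10.3:break
print(hit,d,s["time_s"],s["position"])
E
```

```text
[(35.5, np.float64(5.29), np.float64(0.37)), (37.0, np.float64(4.56), np.float64(0.36)), (38.5, np.float64(5.36), np.float64(0.39)), (40.0, np.float64(5.75), np.float64(0.33)), (41.5, np.float64(5.84), np.float64(0.37)), (43.0, np.float64(4.72), np.float64(0.33)), (44.5, np.float64(5.28), np.float64(0.33)), (46.0, np.float64(5.27), np.float64(0.41)), (46.5, np.float64(4.91), np.float64(0.48)), (47.0, np.float64(6.19), np.float64(0.49)), (47.5, np.float64(5.79), np.float64(0.5)), (48.0, np.float64(5.61), np.float64(0.5)), (48.5, np.float64(5.44), np.float64(0.48)), (49.0, np.float64(4.58), np.float64(0.5)), (49.5, np.float64(5.22), np.float64(0.49)), (50.0, np.float64(6.11), np.float64(0.49)), (50.5, np.float64(5.56), np.float64(0.5)), (51.0, np.float64(5.67), np.float64(0.48)), (51.5, np.float64(5.46), np.float64(0.5)), (52.0, np.float64(5.33), np.float64(0.51)), (52.5, np.float64(5.72), np.float64(0.51)), (53.0, np.float64(5.08), np.float64(0.5)), (53.5, np.float64(5.22), np.float64(0.49)), (54.0, np.float64(5.71), np.float64(0.49)), (54.5, np.float64(4.48), np.float64(0.51)), (55.0, np.float64(5.68), np.float64(0.49)), (55.5, np.float64(6.76), np.float64(0.49)), (56.0, np.float64(5.63), np.float64(0.48)), (56.5, np.float64(5.34), np.float64(0.47)), (57.0, np.float64(5.71), np.float64(0.5)), (57.5, np.float64(5.37), np.float64(0.5)), (58.0, np.float64(6.82), np.float64(0.69)), (58.5, np.float64(6.83), np.float64(1.13)), (59.0, np.float64(7.26), np.float64(1.48)), (59.5, np.float64(8.1), np.float64(1.79)), ('re', np.float64(9.37))]
hold 9.68
hold 7.55
hold 8.25
hold 8.79
hold 9.06
hold 7.62
True 0.059500000000000025 23.025 [ 0.5351 -0.0026  0.1385]
```

The stop is clear: from 58 mm on the force rose from 5.5 to about 8.5 N and the tool stopped following. Now I'll ease off inside the bow and swing the door.

```bash
python3 - <<'E'
from h import *
ux=loc(1,0)-loc(0,0);s=sense();pr=s["position"][:2]+GL*dv(A0)
c,sn=np.cos(LA),np.sin(LA);l=np.array([[c,sn],[-sn,c]])@(pr-L0);print("prong local",l)
bx=l[0]+.016; np.save("bx.npy",bx)
z=.138
move_l(tcp(loc(l[0]+.012,l[1]),A0,z),Rz(A0,-1),feed=.03)
F=[]
for i in range(4): sleep(.03);F.append(sense()["wrist_force"])
f0=np.mean(F,0);np.save("f0.npy",f0);print("tare",f0)
q=inverse_kinematics(tcp(loc(bx-.002,.0125,1.3),np.radians(-45),z),Rz(np.radians(-45),-1));print(q)
for th in np.arange(0,.33,.08):
    y=A0+(np.radians(-45)-A0)*th/1.3
    try: move_l(tcp(loc(bx-.003,.0125,th),y,z),Rz(y,-1),feed=.04)
    except Unreachable as e: print(e);break
    s=sense();f=s["wrist_force"]-f0;n=loc(0,1,th)-L0;t=loc(1,0,th)-L0
    print(round(th,2),round(s["time_s"],2),"out",round(f[:2]@n,2),"along",round(f[:2]@t,2),"z",round(f[2],2))
    if np.hypot(*f[:2])>8: break
snap("op1")
for n,x,y in(("scene",180,200),("top",200,30)):
    b=np.load(n+"_op1.npz")["p"];cv2.imwrite(f"pics/op1_{n}.png",cv2.resize(b[y:y+150,x:x+180,::-1],None,fx=4,fy=4,interpolation=cv2.INTER_NEAREST))
E
```

```text
prong local [0.1221 0.0012]
tare [ 0.1     0.0805 -1.5719]
[-0.7639  0.4387  0.2823  1.9161 -0.1643  0.8089  0.3923]
0.0 24.2 out 0.31 along -0.69 z 0.59
0.08 24.85 out 0.52 along 0.25 z 0.08
0.16 25.49 out 0.19 along 0.28 z 0.28
0.24 26.12 out -0.56 along 0.03 z 0.57
0.32 26.75 out 0.38 along 0.88 z -0.46
```

View pics/op1_scene.png

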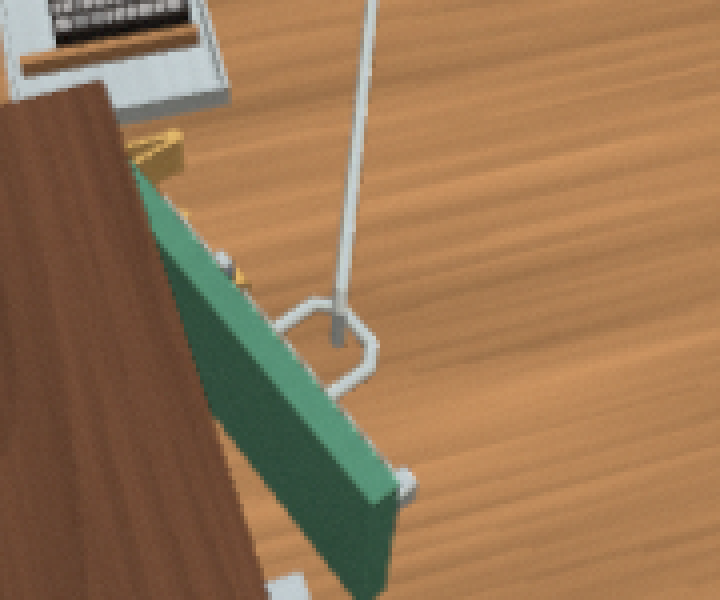

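The door is opening, with the prong against the bow's outer bar near crop (340,335) and low forces. Continuing.

```bash
python3 - <<'E'
from h import *
bx=float(np.load("bx.npy"));f0=np.load("f0.npy");z=.138
for th in np.arange(.44,1.35,.11):
    y=A0+(np.radians(-45)-A0)*min(th/1.3,1)
    try: move_l(tcp(loc(bx,.0125,th),y,z),Rz(y,-1),feed=.05)
    except Unreachable as e: print(e);break
    s=sense();f=s["wrist_force"]-f0;n=loc(0,1,th)-L0;t=loc(1,0,th)-L0
    print(round(th,2),round(s["time_s"],2),"out",round(f[:2]@n,2),"along",round(f[:2]@t,2),"z",round(f[2],2))
    if np.hypot(*f[:2])>8: break
snap("op2")
for n,x,y in(("scene",180,180),("top",180,60)):
    b=np.load(n+"_op2.npz")["p"];cv2.imwrite(f"pics/op2_{n}.png",cv2.resize(b[y:y+150,x:x+180,::-1],None,fx=4,fy=4,interpolation=cv2.INTER_NEAREST))
E
```

```text
0.44 27.57 out -0.01 along 0.35 z 0.95
0.55 28.21 out -0.94 along -0.1 z -0.34
0.66 28.82 out -0.75 along -0.68 z 0.53
0.77 29.4 out 0.21 along -0.15 z 0.48
0.88 29.96 out 0.7 along -0.81 z 1.01
0.99 30.48 out -1.4 along -0.08 z -0.01
1.1 30.98 out -0.11 along -0.56 z 0.57
1.21 31.43 out 0.23 along -0.48 z 0.17
1.32 31.82 out 0.88 along -1.1 z 0.32
```

View pics/op2_scene.png

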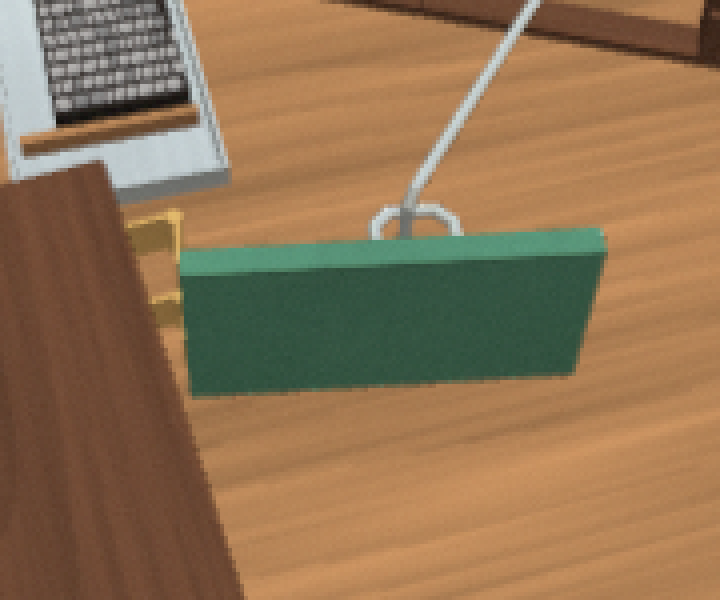

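View pics/op2_top.png

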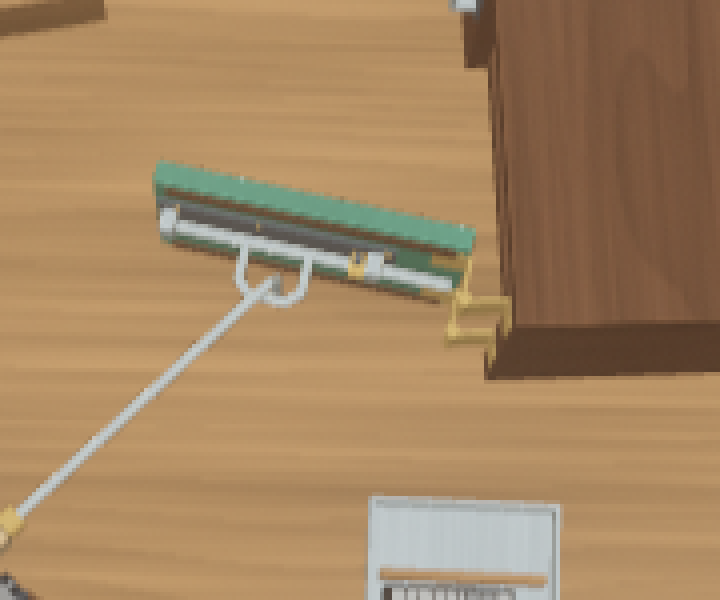

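The door stands at about 76° with the bolt drawn, and the prong is free in the bow near (275,285) in the top crop. I'll back off, lift out, and return above the rest, then compare with the lift picture for slip.

```bash
python3 - <<'E'
from h import *
bx=float(np.load("bx.npy"));y=np.radians(-45);R=Rz(y,-1)
P=loc(bx,.004,1.32)
move_l(tcp(P,y,.138),R,feed=.03)
r=move_l(tcp(P,y,.175),R,feed=.04,until_force=5);print(r)
move_l(tcp(P,y,.24),R,feed=.12)
move_l(tcp(P+[-.06,.06],y,.24),R,feed=.15)
gp=np.load("grasp_pos.npy")
movep(np.array([gp[0]-.0007,gp[1]-.0002,.2393]),Rz(YAW,-1))
sleep(.3)
s=sense();print(s["time_s"],s["position"],s["finger_gap"],s["wrist_force"])
snap("ret")
b=np.load("scene_ret.npz")["p"];cv2.imwrite("pics/ret_s.png",cv2.resize(b[110:170,350:420,::-1],None,fx=8,fy=8,interpolation=cv2.INTER_NEAREST))
for n in("scene","top"):
    A=np.load(n+"_lift.npz")["p"].astype(int);C=np.load(n+"_ret.npz")["p"].astype(int)
    D=abs(A-C).sum(2)>60;D=D.astype(np.uint8)*255;cv2.imwrite(f"pics/diff_{n}.png",D)
b=np.load("top_ret.npz")["p"];cv2.imwrite("pics/ret_t.png",cv2.resize(b[130:260,70:270,::-1],None,fx=4,fy=4,interpolation=cv2.INTER_NEAREST))
E
```

```text
False
36.8917 [0.4369 0.159  0.2393] 0.020914388232087366 [-0.5762 -0.2864 -2.0062]
```

View pics/ret_s.png

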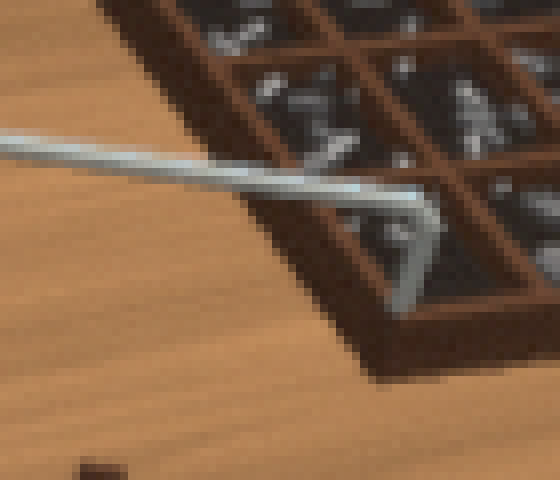

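View pics/ret_t.png

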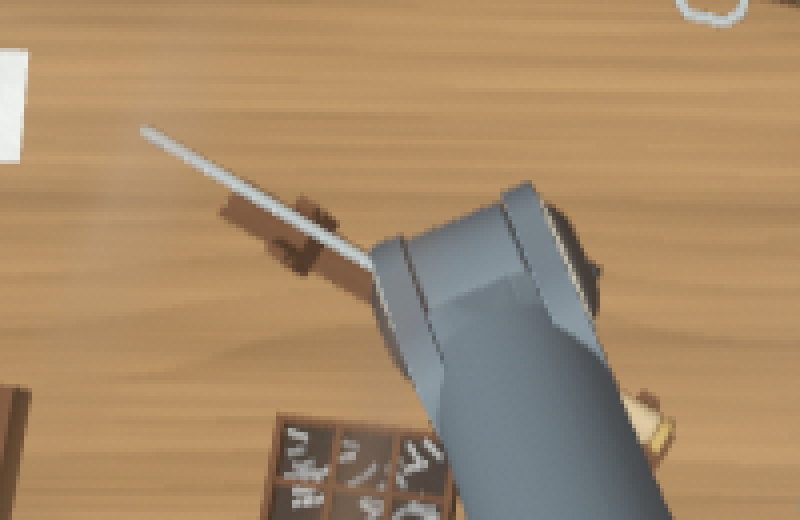

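View pics/scene_ret.png

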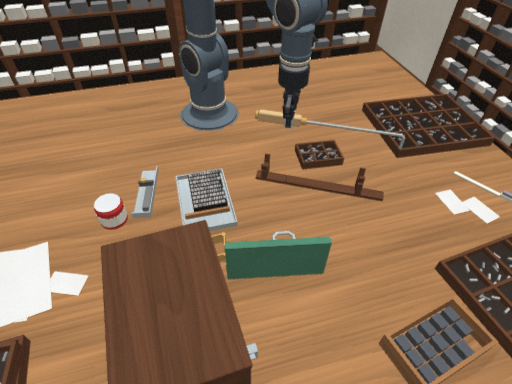

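The hook sits in the grip as it did at lift (bend at the same pixel, about (430,210)), and the door stays open. I'll lower along the path it came up, release and check.

```bash
python3 - <<'E'
from h import *
gp=np.load("grasp_pos.npy");R=Rz(YAW,-1)
r1=move_l(np.array([gp[0],gp[1],.09]),R,feed=.1,until_force=8)
r2=move_l(np.array([gp[0],gp[1],.0718]),R,feed=.03,until_force=6) if not r1 else None
s=sense();print(r1,r2,s["position"],s["wrist_force"])
if not r1:
    command_gripper(.05,20);print(sense()["finger_gap"])
    command_gripper(.085)
    move_l(np.array([gp[0],gp[1],.25]),R,feed=.12)
    move_joints([.35,.3,0,1.6,0,1.14,2.0])
    snap("fin")
print(sense()["time_s"])
b=np.load("scene_fin.npz")["p"];cv2.imwrite("pics/fin_c.png",cv2.resize(b[140:210,245:395,::-1],None,fx=5,fy=5,interpolation=cv2.INTER_NEAREST))
E
```

```text
False True [0.4372 0.1589 0.0715] [-0.7168  0.2863  4.4081]
0.04992263441372249
43.4833
```

View pics/fin_c.png

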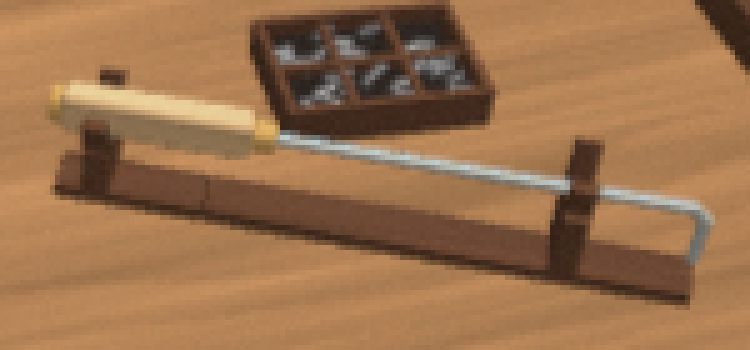

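View pics/top_fin.png

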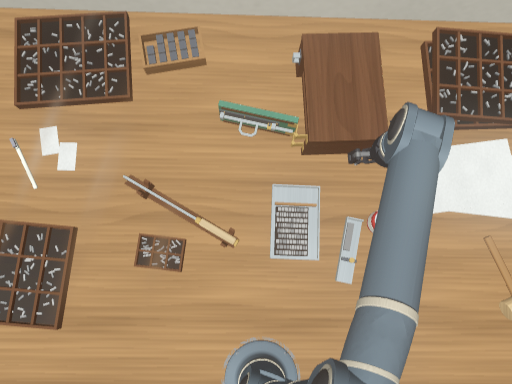

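The hook lies in its rest at the same pixels as at the start. The bystanders look unmoved, though the arm partly hides the tin. One numeric check before handing in.

```bash
python3 - <<'E'
from h import *
a=np.load("top_fin.npz");P=cloud("top",a["d"]);h=cv2.cvtColor(a["p"],cv2.COLOR_RGB2HSV).astype(int)
m=(h[...,0]>60)&(h[...,0]<90)&(h[...,1]>80)&(abs(P[...,2]-.152)<.008)
X=P[m][:,:2].astype(np.float32);f=cv2.fitLine(X,cv2.DIST_L2,0,.01,.01).ravel();print("door deg",np.degrees(np.arctan(f[1]/f[0]))-3.2,len(X))
s=sense();print(s["position"],s["wrist_force"],s["time_s"])
for n in("scene","top"):
    A=np.load(n+"0.npz")["p"].astype(int);C=np.load(n+"_fin.npz")["p"].astype(int);D=(abs(A-C).sum(2)>60)
    R={"scene":[("hook",150,200,245,395),("galley+stick+tin",165,225,90,220)],"top":[("hook",170,255,115,250),("galley",180,262,268,322)]}[n]
    for nm,y0,y1,x0,x1 in R: print(n,nm,"changed px",D[y0:y1,x0:x1].sum())
finish_job()
E
```

```text
door deg 77.82095 53
[ 0.5816 -0.255   0.3365] [-0.217   0.1321  0.3757] 43.4833
scene hook changed px 14
scene galley+stick+tin changed px 0
top hook changed px 8
top galley changed px 0
the job is handed in; nothing more can be done
```

The locker door is open to about 77°, the bolt is drawn right back, and the hook is lying in its rest. I handed the job in at about 43.5 s of the 66 s; no verdict was reported.

- **Bolt:** I drew it slowly with the prong in the bow, and it slid at about 5.5 N. It came up against its stop at about 37 mm of pull. There the force rose to about 8–9 N (highest reading 9.7 N, against the 12 N limit), and I held it about 0.25 s with the door still shut.
- **Door:** I eased off inside the bow and swung the door out in small steps, with about 1 N or less showing.
- **Hook and bystanders:** Compared with the first pictures, the hook and its rest changed by only 8–14 stray pixels. The galley, stick and tin did not change at all. I checked the sorts tray by eye only, and it looked unmoved.
- **Disagreements:** My two estimates of the bolt's final travel were about 42 mm and 47 mm, both clear of the 30 mm needed. I did not measure it again from the last picture. Two door-angle estimates also differed, at 76° and 78°.

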